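# Fold back the dust cover of the stone tray and clip it

### The job

Push the half-open, tent-shaped two-panel dust cover of the tray all the way back until its two panels stand upright, folded flat against each other. Then squeeze the spring clip off its stand and clip it over about the middle of the top fold, straight and well down, so that it grips both panels and keeps the cover folded; let go of it and leave the other things on the bench where they are.

Things in the scene. Friction and masses are not known exactly. Their poses are not given: they have to be found in the camera images.
- tray: open grey sheet-metal tray, fixed to the bench, 196 mm (x) by 132 mm (y), rails along its two long sides up to z = 39 mm. Origin at the centre of its underside; z up. Its x axis points away from the robot when its yaw is 0: the cover's fixed hinge lies along y at x = +85 mm, z = 32 mm, and the cover folds towards +x
- cover (a joint): angle of the far cover panel on the tray's fixed hinge, rad: 0 = cover shut, both panels flat over the tray; 1.571 = panel upright, cover completely folded (end stop). Stays where it is left (stiff hinge, 1 to 3 N of push). The near panel, guided by the rails, leans the opposite way by the same angle: the cover is a tent whose ridge rises as its free edge is pushed to tray +x
- cover_near: the near panel; push low on it, near its free edge (pushed near the ridge it may jam). Both panels: aluminium, 85 mm long between hinge axes, 112 mm wide (along y), 4 mm thick. Folded, the pair is 10 mm thick (tray x = 80 to 90 mm, this panel's outer face at 80 mm), its top 120 mm above the bench. Origin at the middle of the top fold; the panel runs along its own -x, outer face 5 mm up its z
- fold (a point): middle of the top fold (ridge): the hinge axis between the two panels, half-way along it; its hinge knuckles have 3 mm radius. With the cover folded it is 117 mm above the bench, at tray x = 85 mm
- free_edge (a point): middle of the near panel's lower free edge, which runs along the rails about 35 mm above the bench towards tray +x as the cover folds
- clip_pivot (a point): steel spring clip (50 g), pinched on its stand's upright tab, jaws down, two levers up; this point: middle of its pivot axis. y along the pivot, x across the jaws, z up; axes are of one half, which leans up to 0.35 rad about y when squeezed. Pivot tube 4 mm radius: pushed fully on, it rests on the edge (over the folded cover the pivot is 7 mm above fold)
- clip_stand: clip stand, fixed: dark plate 70 x 60 x 8 mm with an upright tab, 10 mm thick along x, 44 mm wide along y, top 60 mm above the bench. Origin at the centre of its underside
- cup_wheel: bystander: white dish-shaped grinding wheel, 102 mm diameter, 24 mm high, lying flat; origin under its centre
- v_block: bystander: steel V block 55 x 36 x 32 mm; origin under its centre
- loupe: bystander: black loupe standing upright, 41 mm diameter, 36 mm high; origin under its centre
- clip_jaw (a joint): clip opening, rad: 0 = jaws parallel, 10 mm apart, as on the tab or folded panels; 0.7 = fully squeezed, jaw tips 33 mm apart; sprung, -0.29 = shut on nothing. Levers: 26 mm wide along y, up to 34 mm above the pivot, tips 43 mm over the outside at rest, 17 mm squeezed; about 12 N along x at the tips opens the jaws. Jaws: 40 mm wide, down to 34 mm below the pivot
Things that resemble listed ones, but are neither listed nor needed, are in the scene too. Leave any red look-alike of the part that bears clip_pivot alone.

How it is judged:
By the outcome, as a careful person would: the job done as asked, in the order asked, and still so for the second after the job is handed in, with the robot touching nothing.
It also fails if it takes over 54 s, if anything falls off the work surface, if the arm or the gripper's body presses on something with over 40 N, if the wrist force passes 120 N, or if a joint passes its speed limit or range.

### The arm

A 6-joint arm with a two-finger parallel gripper is mounted at the origin on a cart in front of the work surface, level with it; the furniture and walls round the work are solid. World frame = base frame: x ahead of the robot, y to its left, z up, the work surface at z = 0. Lengths are in m, angles in rad, forces in N, time in s.
With the tool pointing down it reaches from about 0.225 to 0.725 m from the base axis. Payload 3.1 kg.
Tool frame: the origin (TCP) lies between the finger pads; the fingertips stand 14 mm ahead of it and the grasp point (between the pads) lies 5 mm behind it; z points along the fingers, x is the direction in which the jaws open and shut, and the axes are right-handed (so a half turn about z gives the same grasp; the last joint's range is limited). The gripper opens to 85 mm and grips with 20 to 120 N. Pads are 22 mm wide; open, the fingers measure 114 mm over their backs; the gripper's body (76 mm by 85 mm) begins 54 mm behind the grasp point. The pads swing forward as they close: fully open they stand 13 mm farther back than shut.
Start: joints at [1.089, 0.048, 0.099, 1.622, 0, 1.443], TCP at [0.182, 0.492, 0.223] pointing down, gripper open.
Joint ranges: [-2.91, 2.91], [-0.99, 1.94], [-1.21, 1.42], [-2.12, 2.29], [-1.49, 1.47], [-3.14, 3.14]. Speed limits (rad/s): [2.79, 2.79, 3.14, 3.14, 3.14, 3.14].

### API

Orientations are given as a rotation vector (axis times angle).
In Python, from plant import telemetry, eyes, finish_job gives the robot as it stands.
- The arm moves only by the tool jog_arm, never from a script. Its argument "targets" is a list of rows, each an object with "linear": the shift along the tool's x, y, z in units of 12 cm (1.0 is 12 cm), a list of three; "yaw": the turn about the tool's z in units of pi rad (1.0 is pi rad); "fingers": the opening, from 0 (shut) to 1 (fully open). A call has 1 to 12 rows; each row shifts and turns the commanded pose from where the row before left it, along the tool's axes as they then stand; what a row does not reach is not made up. A row lasts 1/8 s, in which the tool goes at most 62.5 mm and 10.7 degrees, less where a joint would pass 70% of its speed; a pose out of reach is approached as far as the arm can. A call with a number of a shift or a turn outside -1 to 1 is refused whole. A call with a gripper value outside its range is refused whole. The fingers move at their own pace and stop on an object; "force" is the grip in N (left out, the last holds). Time passes only in rows, so rows that do not move let the fingers close. It gives the time, the measured TCP pose, the force and the opening at its end, in the units of the state.
- telemetry.state(): the state, without advancing time (a new reading comes with each control period).
- eyes.read_camera(name): name is "scene" or "top"; returns the picture (384x512x3 uint8, blue, green, red); there is no depth.
- eyes.get_calibration(name): a dict with "fx", "fy", "cx", "cy" (pixels), "T" (4x4, takes a point from camera to world coordinates). Camera axes: x right, y up, looking along -z (the intrinsics and any distortion apply to the point x, -y, -z); pixel columns grow to the right and rows downward; lengths in m; the calibration is good to about 2 mm. A picture is of the moment at which its call begins. get_calibration takes no time and is no camera call.
- finish_job(): hands the job in, once; it reports no verdict.
The state is a dict: "time": time; "joint_pos": joint angles; "dq": joint speeds; "tau": joint torques, N m; "position": TCP position; "ee_rot": TCP orientation; "contact_force": force on the tool from outside, world axes, zero at the start; "ft_torque": the same for the moment, N m; "opening": finger opening in m.
Only numpy, scipy, OpenCV 4.12 (cv2) and the standard library are available. Lean on these libraries where they do the work, as an engineer would, in place of code of your own. Each camera call takes 0.05 s, during which the arm holds its last target. There are 200 camera calls.

## Working session

There is one attempt and no reset: what is moved stays moved. The work goes in short steps, Python scripts to look and compute and a tool call to move; the robot and the scene stay as the last step left them, time stands still between calls to the robot, and variables do not carry over. Pictures are saved under pics/ and viewed, about 8 in all and at most 12, crops included, and the job is handed in when it is done.

Besides the shell and the picture viewer there is one more tool, called as name(argument=value, ...), one argument or row to a line, values as JSON. jog_arm: Moves the arm, as the interface text tells. Its arguments: {"type":"object","properties":{"targets":{"type":"array"},"force":{"type":"number"}},"required":["targets"]}

```bash
mkdir -p pics; ls
cat > h.py <<'E'
import numpy as np, cv2
from scipy.spatial.transform import Rotation as R
from plant import telemetry, eyes, finish_job
def ray(name,u,v):
    c=eyes.get_calibration(name);T=np.array(c["T"])
    d=np.array([(u-c["cx"])/c["fx"],-(v-c["cy"])/c["fy"],-1.0])
    if "dist" in c: print("dist!")
    return T[:3,3],T[:3,:3]@d
def onz(name,u,v,z):
    o,d=ray(name,u,v); return (o+d*(z-o[2])/d[2]).round(4)
def tri(u1,v1,u2,v2):
    o1,d1=ray("scene",u1,v1);o2,d2=ray("top",u2,v2)
    s=np.linalg.lstsq(np.c_[d1,-d2],o2-o1,rcond=None)[0]
    a=o1+d1*s[0];b=o2+d2*s[1]; return ((a+b)/2).round(4),np.linalg.norm(a-b).round(4)
def proj(name,p):
    c=eyes.get_calibration(name);T=np.array(c["T"]);q=T[:3,:3].T@(np.array(p)-T[:3,3])
    return np.array([c["cx"]+c["fx"]*q[0]/-q[2],c["cy"]-c["fy"]*q[1]/-q[2]]).round(1)
E
python3 - <<'E'
from h import *
print(telemetry.state())
for n in("scene","top"):
    print(eyes.get_calibration(n)); cv2.imwrite(f"pics/{n}0.png",eyes.read_camera(n))
E
```

```text
pics
{'time': 0.0, 'joint_pos': array([ 1.08918288e+00,  4.87552896e-02,  9.75640002e-02,  1.62201441e+00,
       -3.18781173e-06,  1.44301819e+00]), 'dq': array([ 0.00030058, -0.0001209 ,  0.00202108, -0.00024711, -0.00023975,
        0.00063686]), 'tau': array([-1.08161836e-03, -3.38778591e+01,  3.20016003e+01,  2.02822551e-02,
       -2.57999318e-04,  2.21022347e-06]), 'position': array([0.1816101 , 0.49189534, 0.22129788]), 'ee_rot': array([ 2.57681394,  1.79516197, -0.00335221]), 'contact_force': array([ 0.60148319,  0.06744279, -0.11136812]), 'ft_torque': array([-0.01686241,  0.04666712, -0.04786372]), 'opening': 0.08513905735500617}
{'fx': 478.6137109835665, 'fy': 478.6137109835665, 'cx': 262.02094415741726, 'cy': 200.78995652977366, 'T': array([[ 0.25309646,  0.51859212, -0.81670337, -0.34587455],
       [-0.9674127 ,  0.1292049 , -0.21775849, -0.2365539 ],
       [-0.00740575,  0.84520311,  0.53439391,  0.64641736],
       [ 0.        ,  0.        ,  0.        ,  1.        ]])}
{'fx': 376.60245677764703, 'fy': 376.60245677764703, 'cx': 257.9611386359659, 'cy': 196.43157828525196, 'T': array([[-0.01907746,  0.99186937, -0.12582209,  0.43430006],
       [-0.99964592, -0.01658778,  0.02080555,  0.00822506],
       [ 0.01854928,  0.12617445,  0.99183463,  1.0714908 ],
       [ 0.        ,  0.        ,  0.        ,  1.        ]])}
```

View pics/scene0.png

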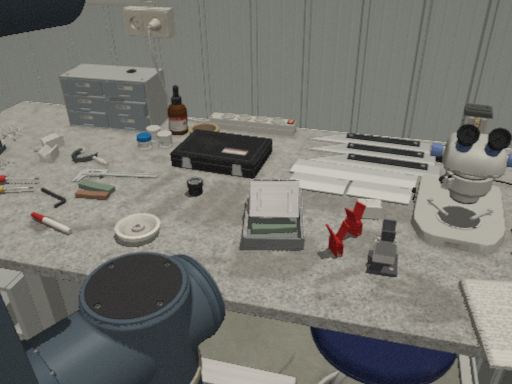

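View pics/top0.png

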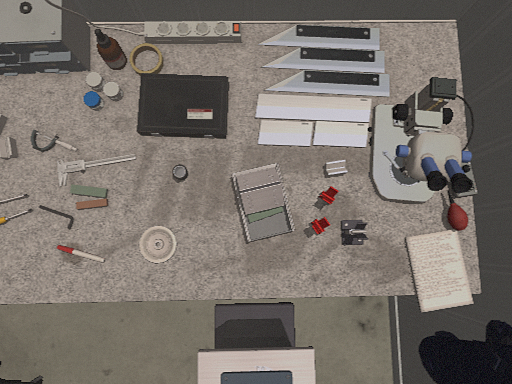

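The scene view shows the tray at about (273,215), two red clips at (338,238) and (355,217), and the dark clip on its stand at (384,250). In the top view the tray is at (262,203), the red clips at (327,197) and (319,226), and the dark stand and clip at (354,232). The dark steel one on the plate with a tab fits; the red ones are look-alikes. I'll confirm it in one enlarged crop.

Run:
```python
from h import *
a=cv2.imread("pics/scene0.png")[170:285,235:410];b=cv2.imread("pics/top0.png")[155:255,225:375]
a=cv2.resize(a,(790,519),interpolation=cv2.INTER_CUBIC);cv2.imwrite("pics/c1.png",a)
b=cv2.resize(b,(795,530),interpolation=cv2.INTER_CUBIC);cv2.imwrite("pics/c2.png",b)
```

```text
(no output)
```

View pics/c1.png

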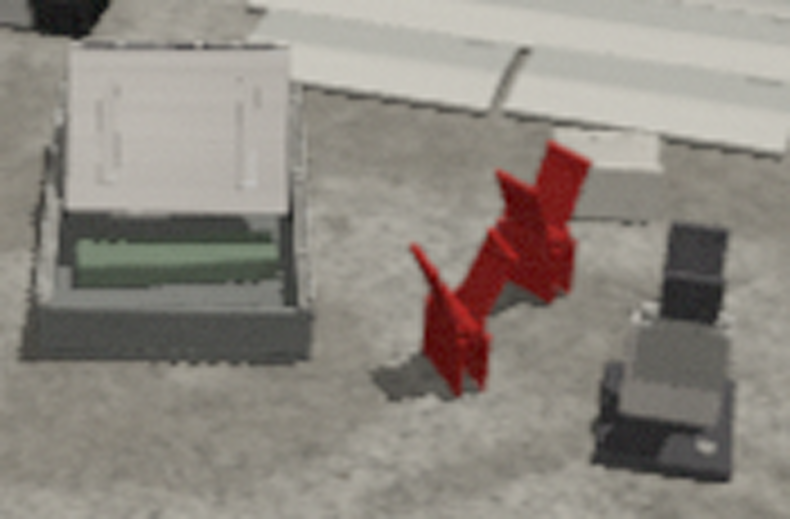

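View pics/c2.png

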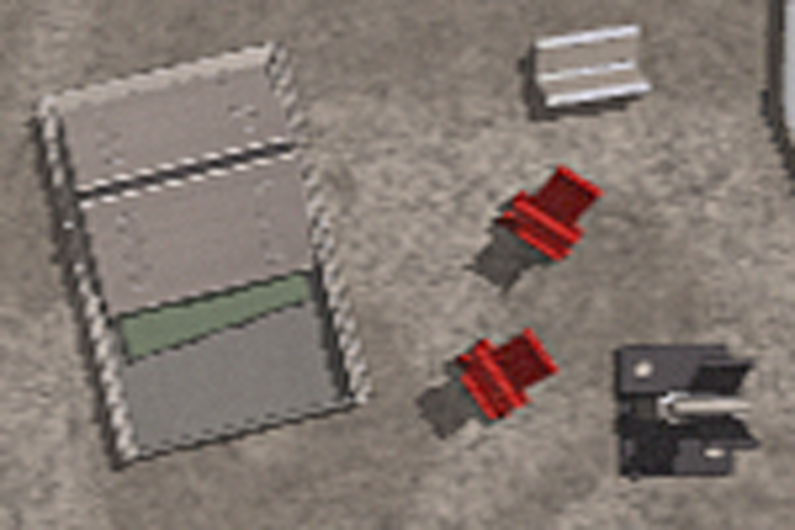

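The crops confirm it. The dark steel clip, with levers up at scene crop (695,270), sits on a dark plate with a tab; in the top crop it is at (690,410). The two red ones lie loose and will be left alone. Now positions.

Run:
```python
from h import *
ct=lambda x,y:((x+.5)/5.3-.5+225,(y+.5)/5.3-.5+155)
cs=lambda x,y:((x+.5)/4.514-.5+235,(y+.5)/4.514-.5+170)
# tray corners: far-left, far-right, near-right, near-left (top)
P={}
for k,p,z in[("FL",(40,100),.039),("FR",(275,42),.039),("NR",(368,398),.039),("NL",(118,465),.039)]:
    P[k]=onz("top",*ct(*p),z)
    print(k,P[k])
for a,b in("FL","FR"),("NL","NR"),("NL","FL"),("NR","FR"):
    d=P[b]-P[a];print(a,b,np.linalg.norm(d).round(4),np.degrees(np.arctan2(d[1],d[0])).round(1))
# tri: free edge corners, ridge ends
for n,s,t in[("freeL",(65,210),(112,313)),("freeR",(287,212),(318,270)),("ridgeL",(70,45),(78,192)),("ridgeR",(292,45),(298,150)),("NRtray",(313,310),(368,398)),("NLtray",(42,305),(118,465))]:
    print(n,tri(*cs(*s),*ct(*t)))
for p in[(615,345),(730,345),(735,475),(620,478)]: print("plate",onz("top",*ct(*p),.008))
for n,p in[("leverTopL",(670,225)),("leverTopR",(727,228))]: print(n,onz("scene",*cs(*p),.098))
for p in[(660,392),(660,415),(745,402)]: print("pivot?",onz("top",*ct(*p),.064))
```

```text
FL [0.6309 0.0572 0.039 ]
FR [ 0.6601 -0.0671  0.039 ]
NR [ 0.4718 -0.1104  0.039 ]
NL [0.4399 0.0192 0.039 ]
FL FR 0.1277 -76.8
NL NR 0.1335 -76.2
NL FL 0.1947 11.3
NR FR 0.1932 13.0
freeL (array([0.5179, 0.0228, 0.0356]), np.float64(0.0036))
freeR (array([ 0.5386, -0.0857,  0.0386]), np.float64(0.0016))
ridgeL (array([0.5732, 0.0363, 0.0986]), np.float64(0.0003))
ridgeR (array([ 0.592 , -0.0736,  0.1031]), np.float64(0.0025))
NRtray (array([ 0.4721, -0.111 ,  0.0305]), np.float64(0.0008))
NLtray (array([0.4407, 0.0167, 0.0327]), np.float64(0.0052))
plate [ 0.4988 -0.2473  0.008 ]
plate [ 0.4977 -0.3092  0.008 ]
plate [ 0.4286 -0.3081  0.008 ]
plate [ 0.4282 -0.2467  0.008 ]
leverTopL [ 0.4831 -0.2673  0.098 ]
leverTopR [ 0.4869 -0.2919  0.098 ]
pivot? [ 0.4712 -0.2556  0.064 ]
pivot? [ 0.4597 -0.255   0.064 ]
pivot? [ 0.4654 -0.2985  0.064 ]
```

jog_arm(
  targets=[
    {"linear": [0,0,0],"yaw": 0.053,"fingers": 1},
    {"linear": [0,0,0],"yaw": 0.053,"fingers": 1},
    {"linear": [0,0,0],"yaw": 0.053,"fingers": 1},
    {"linear": [0,0,0],"yaw": 0.053,"fingers": 1},
    {"linear": [0,0,0],"yaw": 0.053,"fingers": 1},
    {"linear": [0,0,0],"yaw": 0.053,"fingers": 1},
    {"linear": [0.08,0.3,0],"yaw": 0,"fingers": 1},
    {"linear": [0.08,0.3,0],"yaw": 0,"fingers": 1},
    {"linear": [0.08,0.3,0],"yaw": 0,"fingers": 1},
    {"linear": [0.08,0.3,0],"yaw": 0,"fingers": 1},
    {"linear": [0.08,0.3,0],"yaw": 0,"fingers": 1},
    {"linear": [0.08,0.3,0],"yaw": 0,"fingers": 1},
  ],
)

```text
time: 1.6
position: [0.285, 0.2928, 0.222]
ee_rot: [3.122, 0.342, -0.001]
contact_force: [0.7, 0.9, 0.4]
opening: 0.0854
```

```bash
cat >> h.py <<'E'
def go(x,y,z,yawdeg):
    s=telemetry.state();p=np.array(s["position"]);Rm=R.from_rotvec(s["ee_rot"]).as_matrix()
    yaw=np.degrees(np.arctan2(Rm[1,0],Rm[0,0]));dy=yawdeg-yaw
    a=np.radians(yawdeg);Rt=np.array([[np.cos(a),np.sin(a),0],[np.sin(a),-np.cos(a),0],[0,0,-1]])
    d=np.array([x,y,z])-p
    print("t",round(s["time"],2),"pos",p.round(4),"yaw",yaw.round(2),"F",np.round(s["contact_force"],1),"op",round(s["opening"],4))
    print("units: lin(after turn)",(Rt.T@d/.12).round(3),"lin(now)",(Rm.T@d/.12).round(3),"yaw",round(-dy/180,4))
E
python3 -c "
from h import *
go(.458,-.0458,.13,12.5)"
```

```text
t 1.6 pos [0.285  0.2928 0.222 ] yaw 12.5 F [0.7 0.9 0.4] op 0.0854
units: lin(after turn) [0.797 3.067 0.767] lin(now) [0.797 3.066 0.767] yaw 0.0
```

jog_arm(
  targets=[
    {"linear": [0.08,0.307,0],"yaw": 0,"fingers": 1},
    {"linear": [0.08,0.307,0],"yaw": 0,"fingers": 1},
    {"linear": [0.08,0.307,0],"yaw": 0,"fingers": 1},
    {"linear": [0.08,0.307,0],"yaw": 0,"fingers": 1},
    {"linear": [0.08,0.307,0],"yaw": 0,"fingers": 1},
    {"linear": [0.08,0.307,0],"yaw": 0,"fingers": 1},
    {"linear": [0.08,0.307,0],"yaw": 0,"fingers": 1},
    {"linear": [0.08,0.307,0.1],"yaw": 0,"fingers": 1},
    {"linear": [0.08,0.307,0.3],"yaw": 0,"fingers": 1},
    {"linear": [0.08,0.307,0.36],"yaw": 0,"fingers": 1},
    {"linear": [0,0,0],"yaw": 0,"fingers": 1},
    {"linear": [0,0,0],"yaw": 0,"fingers": 1},
  ],
)

```text
time: 3.1
position: [0.4578, -0.0446, 0.1313]
ee_rot: [-3.122, -0.341, 0.002]
contact_force: [0.1, -0.2, -0.0]
opening: 0.0855
```

Run:
```python
from h import *
go(.458,-.0458,.052,12.5)
a=eyes.read_camera("scene");b=eyes.read_camera("top")
cv2.imwrite("pics/s2.png",a);cv2.imwrite("pics/t2.png",b)
s=telemetry.state()["position"];print(proj("scene",s),proj("top",s))
m=np.hstack([cv2.resize(a[150:290,215:355],(400,400)),cv2.resize(b[150:290,200:340],(400,400))])
cv2.imwrite("pics/m2.png",m)
```

```text
t 3.1 pos [ 0.4578 -0.0446  0.1313] yaw 12.47 F [ 0.1 -0.2 -0. ] op 0.0855
units: lin(after turn) [-0.001  0.01   0.661] lin(now) [0.    0.011 0.661] yaw -0.0002
[272.6 196.8] [271.9 234. ]
```

View pics/m2.png

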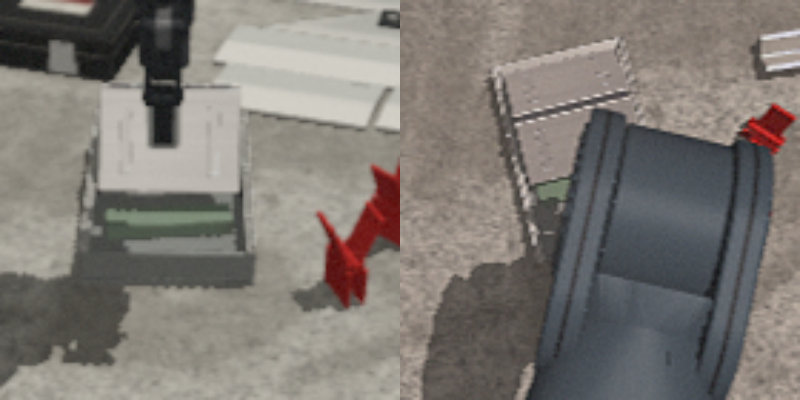

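Run:
```python
from h import *
p=telemetry.state()["position"];x=np.array([.976,.216,0])
for off in(-.057,-.0425,.0425,.057):
  for z in(0,-.014): print(off,z,proj("scene",p+off*x+[0,0,z]))
```

```text
-0.057 0 [272.  212.3]
-0.057 -0.014 [272.  218.3]
-0.0425 0 [272.2 208.2]
-0.0425 -0.014 [272.2 214.2]
0.0425 0 [273.  186.2]
0.0425 -0.014 [273.  191.9]
0.057 0 [273.1 182.7]
0.057 -0.014 [273.1 188.4]
```

Run:
```python
from h import *
a=cv2.imread("pics/s2.png")
d=cv2.absdiff(a,cv2.imread("pics/scene0.png")).sum(2)[150:240,255:290]
for v in range(180,225,1): 
    r=np.where(d[v-150]>60)[0]+255; print(v,(r.min(),r.max(),len(r)) if len(r) else None, end="; ")
cv2.imwrite("pics/z2.png",cv2.resize(a[130:230,225:325],(600,600),interpolation=cv2.INTER_CUBIC))
```

```text
180 (np.int64(265), np.int64(278), 14); 181 (np.int64(265), np.int64(279), 15); 182 (np.int64(264), np.int64(279), 16); 183 (np.int64(264), np.int64(279), 16); 184 (np.int64(264), np.int64(279), 16); 185 (np.int64(265), np.int64(278), 14); 186 (np.int64(265), np.int64(278), 14); 187 (np.int64(266), np.int64(277), 12); 188 (np.int64(266), np.int64(277), 12); 189 (np.int64(266), np.int64(277), 12); 190 (np.int64(266), np.int64(277), 12); 191 (np.int64(266), np.int64(277), 12); 192 (np.int64(266), np.int64(277), 12); 193 (np.int64(266), np.int64(277), 12); 194 (np.int64(267), np.int64(277), 11); 195 (np.int64(267), np.int64(277), 11); 196 (np.int64(267), np.int64(277), 11); 197 (np.int64(267), np.int64(277), 11); 198 (np.int64(266), np.int64(277), 12); 199 (np.int64(267), np.int64(277), 11); 200 (np.int64(266), np.int64(277), 12); 201 (np.int64(267), np.int64(276), 10); 202 None; 203 None; 204 None; 205 None; 206 None; 207 None; 208 None; 209 None; 210 None; 211 None; 212 None; 213 None; 214 None; 215 None; 216 None; 217 None; 218 None; 219 None; 220 None; 221 None; 222 None; 223 None; 224 None;
```

View pics/z2.png

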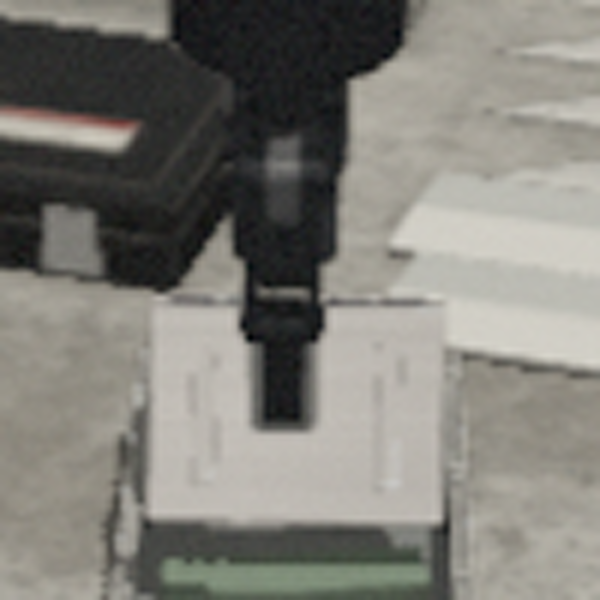

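Run:
```python
from h import *
a=cv2.imread("pics/s2.png").astype(int);b=cv2.imread("pics/scene0.png").astype(int)
print((a-b).sum(2)[196:222:1,262:282])
```

```text
[[  27   24   20   14  -58 -233 -293 -449 -455 -466 -455 -440 -455 -332
  -247 -148  -22   22   25   31]
 [  18   23   27   26  -57 -220 -294 -457 -451 -471 -457 -459 -462 -334
  -245 -144  -23   20   20   25]
 [  19   22   23   21  -61 -232 -313 -459 -440 -494 -469 -444 -455 -351
  -244 -143  -27   26   21   20]
 [  24   26   24   21  -54 -229 -315 -458 -462 -460 -460 -479 -474 -349
  -269 -146  -26   20   19   22]
 [  20   17   19   22  -67 -216 -277 -359 -349 -357 -362 -360 -361 -322
  -240 -112  -12   20   26   19]
 [  23   29   26   26  -12 -111 -208 -247 -245 -243 -240 -237 -246 -243
  -165  -44   14   25   26   33]
 [  27   26   25   22   11    5  -13  -15  -16  -19  -19  -20  -16  -16
   -16   14   27   22   23   19]
 [  22   22   24   26   26   25   22   26   19   28   25   20   28   24
    18   19   22   13   26   28]
 [  25   25   23   26   27   25   25   21   24   21   24   24   23   27
    25   36   24   26   19   25]
 [  22   24   33   23   17   17   27   25   28   26   21   27   19   24
    18   31   25   20   24   25]
 [  26   20   30   19   22   19   19   17   31   1
[... 930 characters left out ...]
4   20   19   26   21   24   27   19
    22   22   25   32   23   22]
 [  20   21   22   26   26   25   19   23   23   18   21   28   22   21
    25   27   17   20   21   15]
 [  21   24   15   20   25   27   19   17   18   24   21   24    6   13
    27   25   17   11   22   17]
 [  22   15   17    6   19    4   13    8   13   17   13   33   20   14
    17   10   24   15   17    9]
 [  -3   10   12    0   25   24    8   23   13    8    3   14   14   17
     6   16   16   17    3    5]
 [   5    9   12   17   23   12   10   15   16    4   18   12   -2    8
    14   11   13   16   23   22]
 [  25   18    3   19   21   21   12    8   20   22   26   13   17    8
    35   17    4   16   23   11]]
```

jog_arm(
  targets=[
    {"linear": [0,0,0],"yaw": 0,"fingers": 0},
    {"linear": [0,0,0],"yaw": 0,"fingers": 0},
    {"linear": [0,0,0],"yaw": 0,"fingers": 0},
    {"linear": [0,0,0],"yaw": 0,"fingers": 0},
    {"linear": [0,0,0],"yaw": 0,"fingers": 0},
    {"linear": [0,0,0],"yaw": 0,"fingers": 0},
  ],
  force=40,
)

```text
time: 3.95
position: [0.4582, -0.0449, 0.1312]
ee_rot: [-3.123, -0.342, 0.0]
contact_force: [-0.3, -0.1, -0.1]
opening: 0.0001
```

Run:
```python
from h import *
go(.458,-.0458,.052,12.5)
a=eyes.read_camera("scene");cv2.imwrite("pics/s3.png",a)
d=a.astype(int)-cv2.imread("pics/scene0.png").astype(int)
r=np.where(np.abs(d.sum(2)[180:235,272])>60)[0]+180;print(r)
p=telemetry.state()["position"];x=np.array([.976,.216,0])
for off in(-.0145,0,.0145): print(off,proj("scene",p+off*x+[0,0,-.014]))
cv2.imwrite("pics/z3.png",cv2.resize(a[130:230,225:325],(600,600),interpolation=cv2.INTER_CUBIC))
```

```text
t 3.95 pos [ 0.4582 -0.0449  0.1312] yaw 12.48 F [-0.3 -0.1 -0.1] op 0.0001
units: lin(after turn) [-0.003  0.007  0.66 ] lin(now) [-0.003  0.007  0.66 ] yaw -0.0001
[180 181 182 183 184 185 186 187 188 189 190 191 192 193 194 195]
-0.0145 [272.6 207.4]
0 [272.8 203.5]
0.0145 [272.9 199.7]
```

View pics/z3.png

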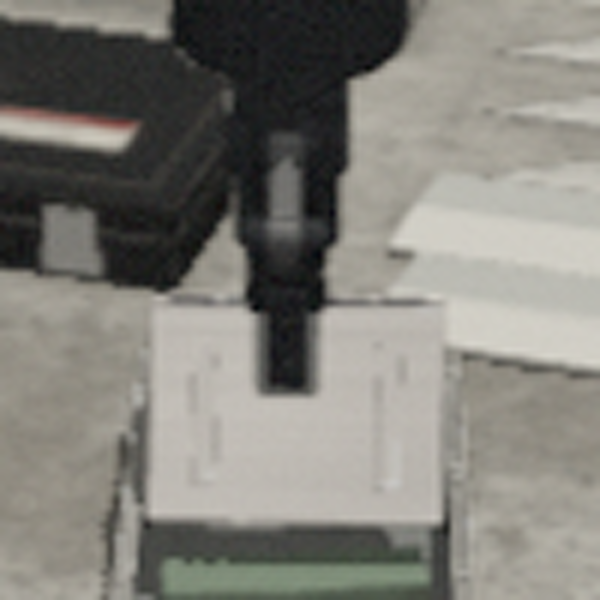

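jog_arm(
  targets=[
    {"linear": [-0.3,0,0],"yaw": 0,"fingers": 0},
    {"linear": [-0.3,0,0],"yaw": 0,"fingers": 0},
    {"linear": [0,0,0.4],"yaw": 0,"fingers": 0},
    {"linear": [0,0,0.4],"yaw": 0,"fingers": 0},
    {"linear": [0,0,0.1],"yaw": 0,"fingers": 0},
    {"linear": [0,0,0.03],"yaw": 0,"fingers": 0},
    {"linear": [0,0,0.02],"yaw": 0,"fingers": 0},
    {"linear": [0,0,0.02],"yaw": 0,"fingers": 0},
    {"linear": [0,0,0.02],"yaw": 0,"fingers": 0},
    {"linear": [0,0,0],"yaw": 0,"fingers": 0},
  ],
)

```text
time: 5.25
position: [0.3881, -0.0605, 0.0127]
ee_rot: [3.123, 0.342, 0.0]
contact_force: [0.3, 0.1, -0.1]
opening: 0.0005
```

Run:
```python
from h import *
go(.458,-.0458,.052,12.5)
a=eyes.read_camera("scene");cv2.imwrite("pics/s4.png",a)
p=telemetry.state()["position"]
print(proj("scene",p),proj("scene",p-[0,0,.014]))
d=np.abs(a.astype(int)-cv2.imread("pics/scene0.png").astype(int)).sum(2)
c=int(proj("scene",p)[0]); print(c,[ (v,a[v,c].tolist()) for v in range(225,265,2)])
```

```text
t 5.25 pos [ 0.3881 -0.0605  0.0127] yaw 12.49 F [ 0.3  0.1 -0.1] op 0.0005
units: lin(after turn) [ 0.595  0.006 -0.327] lin(now) [ 0.595  0.006 -0.327] yaw -0.0001
[271.9 265.6] [271.9 270.9]
271 [(225, [31, 31, 29]), (227, [56, 56, 57]), (229, [73, 72, 73]), (231, [65, 67, 67]), (233, [104, 106, 107]), (235, [107, 109, 108]), (237, [106, 106, 107]), (239, [109, 110, 110]), (241, [106, 111, 111]), (243, [131, 135, 136]), (245, [99, 99, 100]), (247, [62, 63, 63]), (249, [41, 41, 44]), (251, [36, 34, 34]), (253, [34, 34, 33]), (255, [35, 33, 34]), (257, [33, 33, 30]), (259, [24, 27, 23]), (261, [32, 27, 27]), (263, [33, 32, 27])]
```

jog_arm(
  targets=[
    {"linear": [0,0,0.02],"yaw": 0,"fingers": 0},
    {"linear": [0,0,0.02],"yaw": 0,"fingers": 0},
    {"linear": [0,0,0],"yaw": 0,"fingers": 0},
  ],
)

```text
time: 5.68
position: [0.3876, -0.0603, 0.0073]
ee_rot: [-3.123, -0.342, 0.001]
contact_force: [0.5, 0.4, 0.1]
opening: -0.0001
```

Run:
```python
from h import *
go(.458,-.0458,.052,12.5)
a=cv2.imread("pics/s4.png")
cv2.imwrite("pics/z4.png",cv2.resize(a[180:300,210:350],(700,600),interpolation=cv2.INTER_CUBIC))
```

```text
t 5.67 pos [ 0.3876 -0.0603  0.0073] yaw 12.49 F [0.5 0.4 0.1] op -0.0001
units: lin(after turn) [ 0.599  0.009 -0.372] lin(now) [ 0.599  0.008 -0.373] yaw -0.0001
```

View pics/z4.png

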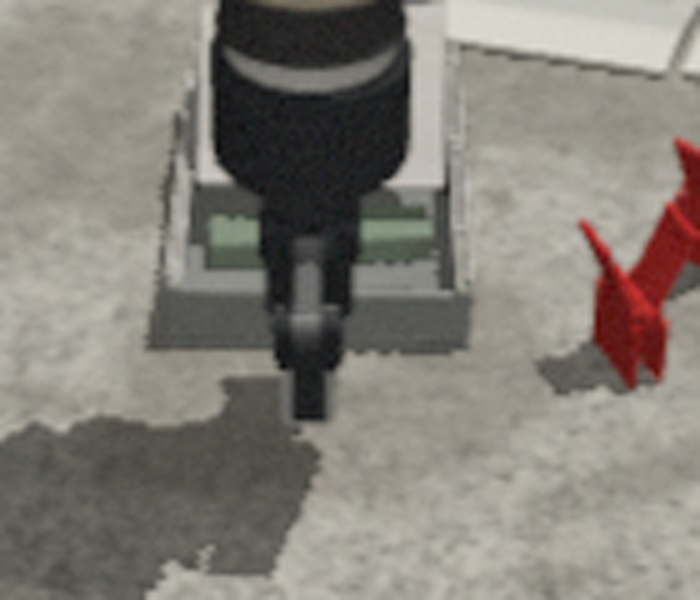

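jog_arm(
  targets=[
    {"linear": [0,0,0.02],"yaw": 0,"fingers": 0},
    {"linear": [0,0,0.02],"yaw": 0,"fingers": 0},
    {"linear": [0,0,0],"yaw": 0,"fingers": 0},
  ],
)

```text
time: 6.05
position: [0.3876, -0.0603, 0.0026]
ee_rot: [-3.123, -0.342, 0.001]
contact_force: [-0.9, -0.2, 0.5]
opening: -0.0001
```

jog_arm(
  targets=[
    {"linear": [0,0,0.02],"yaw": 0,"fingers": 0},
    {"linear": [0,0,0.02],"yaw": 0,"fingers": 0},
    {"linear": [0,0,0],"yaw": 0,"fingers": 0},
  ],
)

```text
time: 6.42
position: [0.3877, -0.0604, -0.0022]
ee_rot: [-3.123, -0.342, 0.001]
contact_force: [0.7, -0.2, 0.0]
opening: 0.0001
```

Run:
```python
from h import *
a=eyes.read_camera("scene");cv2.imwrite("pics/s5.png",a)
go(.458,-.0458,.052,12.5)
d=np.abs(a.astype(int)-cv2.imread("pics/scene0.png").astype(int)).sum(2)
print([(v,a[v,270:275,1].tolist()) for v in range(262,280)])
for z in(.0,-.014,.005):print(z,proj("scene",[.388,-.0604,z]))
```

```text
t 6.47 pos [ 0.3878 -0.0604 -0.002 ] yaw 12.49 F [-0.5  0.4 -0.7] op -0.0
units: lin(after turn) [ 0.597  0.008 -0.45 ] lin(now) [ 0.597  0.008 -0.45 ] yaw -0.0001
[(262, [33, 28, 37, 31, 45]), (263, [30, 34, 36, 35, 45]), (264, [33, 29, 27, 26, 44]), (265, [31, 30, 32, 29, 42]), (266, [34, 32, 33, 33, 45]), (267, [30, 34, 27, 33, 41]), (268, [36, 31, 27, 32, 44]), (269, [46, 40, 39, 47, 58]), (270, [96, 95, 92, 93, 96]), (271, [86, 89, 90, 88, 91]), (272, [86, 86, 86, 84, 81]), (273, [77, 85, 87, 85, 84]), (274, [83, 85, 88, 84, 107]), (275, [81, 86, 89, 86, 120]), (276, [84, 81, 83, 88, 125]), (277, [81, 83, 83, 83, 128]), (278, [94, 87, 82, 118, 151]), (279, [95, 96, 93, 138, 163])]
0.0 [271.8 270.4]
-0.014 [271.8 275.6]
0.005 [271.8 268.5]
```

jog_arm(
  targets=[
    {"linear": [0,0,0.02],"yaw": 0,"fingers": 0},
    {"linear": [0,0,0.02],"yaw": 0,"fingers": 0},
    {"linear": [0,0,0],"yaw": 0,"fingers": 0},
  ],
)

```text
time: 6.85
position: [0.3876, -0.0603, -0.007]
ee_rot: [-3.123, -0.342, 0.001]
contact_force: [0.0, 0.4, -0.7]
opening: 0.0002
```

jog_arm(
  targets=[
    {"linear": [0,0,0.02],"yaw": 0,"fingers": 0},
    {"linear": [0,0,0],"yaw": 0,"fingers": 0},
  ],
)

```text
time: 7.1
position: [0.3882, -0.0605, -0.0088]
ee_rot: [3.123, 0.342, 0.001]
contact_force: [-0.5, 0.4, 2.2]
opening: 0.0004
```

jog_arm(
  targets=[
    {"linear": [0,0,0.01],"yaw": 0,"fingers": 0},
    {"linear": [0,0,0],"yaw": 0,"fingers": 0},
  ],
)

```text
time: 7.35
position: [0.3883, -0.0606, -0.0088]
ee_rot: [3.123, 0.342, 0.001]
contact_force: [-3.3, 0.7, 9.7]
opening: 0.0001
```

jog_arm(
  targets=[
    {"linear": [0,0,-0.3],"yaw": 0,"fingers": 0},
    {"linear": [0,0,-0.3],"yaw": 0,"fingers": 1},
    {"linear": [0.2,0.01,0],"yaw": 0,"fingers": 1},
    {"linear": [0.3,0,0],"yaw": 0,"fingers": 1},
    {"linear": [0.05,0,0],"yaw": 0,"fingers": 1},
    {"linear": [0,0,0.1],"yaw": 0,"fingers": 1},
    {"linear": [0,0,0.2],"yaw": 0,"fingers": 1},
    {"linear": [0,0,0.03],"yaw": 0,"fingers": 1},
    {"linear": [0,0,0],"yaw": 0,"fingers": 1},
  ],
)

```text
time: 8.48
position: [0.4514, -0.0473, 0.0215]
ee_rot: [-3.123, -0.341, 0.003]
contact_force: [0.3, 0.3, 0.1]
opening: 0.0854
```

Run:
```python
from h import *
a=np.radians(12.5)
x=np.array([.5507,-.0253])+.025*np.array([np.cos(a),np.sin(a)])
go(*x,.020,12.5)
```

```text
t 8.47 pos [ 0.4514 -0.0473  0.0215] yaw 12.47 F [0.3 0.3 0.1] op 0.0854
units: lin(after turn) [ 1.056 -0.     0.013] lin(now) [ 1.056e+00 -1.000e-03  1.100e-02] yaw -0.0002
```

jog_arm(
  targets=[
    {"linear": [0.08,0,0],"yaw": 0,"fingers": 1},
    {"linear": [0.08,0,0],"yaw": 0,"fingers": 1},
    {"linear": [0.08,0,0],"yaw": 0,"fingers": 1},
    {"linear": [0.08,0,0],"yaw": 0,"fingers": 1},
    {"linear": [0.08,0,0],"yaw": 0,"fingers": 1},
    {"linear": [0.08,0,0],"yaw": 0,"fingers": 1},
    {"linear": [0.08,0,0],"yaw": 0,"fingers": 1},
    {"linear": [0.08,0,0],"yaw": 0,"fingers": 1},
    {"linear": [0.08,0,0],"yaw": 0,"fingers": 1},
  ],
)

```text
time: 9.6
position: [0.5372, -0.0285, 0.0217]
ee_rot: [-3.123, -0.342, 0.001]
contact_force: [-1.0, -0.0, 1.0]
opening: 0.0855
```

jog_arm(
  targets=[
    {"linear": [0.06,0,0],"yaw": 0,"fingers": 1},
    {"linear": [0.06,0,0],"yaw": 0,"fingers": 1},
    {"linear": [0.05,0,0],"yaw": 0,"fingers": 1},
    {"linear": [0.04,0,0],"yaw": 0,"fingers": 1},
    {"linear": [0.02,0,0],"yaw": 0,"fingers": 1},
  ],
)

```text
time: 10.22
position: [0.5582, -0.0236, 0.0209]
ee_rot: [3.122, 0.34, -0.02]
contact_force: [-17.4, -4.5, 7.4]
opening: 0.0855
```

Run:
```python
from h import *
go(.5751,-.0199,.02,12.5)
a=eyes.read_camera("scene");b=eyes.read_camera("top");cv2.imwrite("pics/s6.png",a);cv2.imwrite("pics/t6.png",b)
m=np.hstack([cv2.resize(a[130:270,215:355],(400,400)),cv2.resize(b[140:280,200:340],(400,400))])
cv2.imwrite("pics/m6.png",m)
```

```text
t 10.22 pos [ 0.5582 -0.0236  0.0209] yaw 12.43 F [-17.4  -4.5   7.4] op 0.0855
units: lin(after turn) [0.144 0.001 0.007] lin(now) [0.144 0.    0.006] yaw -0.0004
```

View pics/m6.png

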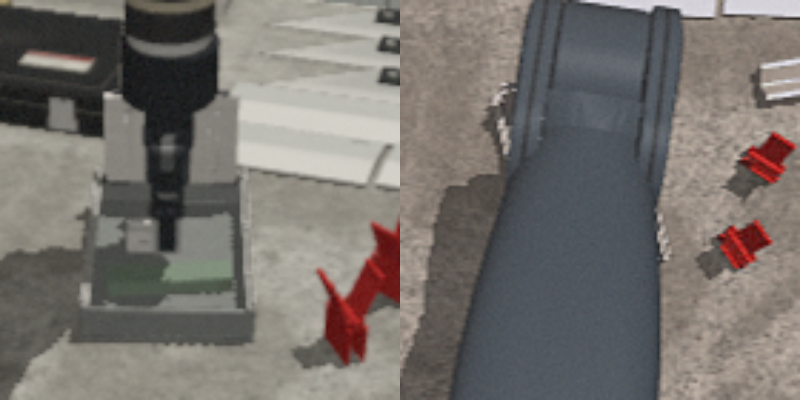

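Run:
```python
from h import *
a=np.radians(12.5);X=np.array([np.cos(a),np.sin(a)]);Y=np.array([-X[1],X[0]]);c=np.array([.5507,-.0253])
w=lambda x,y,z:[*(c+x*X+y*Y),z]
for th in(70,75,80,85,90):
    t=np.radians(th);rx=.085-.085*np.cos(t);fx=.085-.17*np.cos(t)
    print(th,"ridge L/R",proj("scene",w(rx,.056,.035+.085*np.sin(t))),proj("scene",w(rx,-.056,.035+.085*np.sin(t))),"free",proj("scene",w(fx-.005,.056,.034)),proj("scene",w(fx-.005,-.056,.034)))
im=cv2.imread("pics/s6.png")
cv2.imwrite("pics/z6.png",cv2.resize(im[150:220,235:315],(800,600),interpolation=cv2.INTER_CUBIC))
for u in(254,258,292,295): print(u,[(v,int(im[v,u,1])) for v in range(156,204)])
```

```text
70 ridge L/R [250.2 169.1] [298.6 169.6] free [250.1 206.3] [297.8 207. ]
75 ridge L/R [250.4 166.8] [298.5 167.3] free [250.4 203. ] [297.6 203.7]
80 ridge L/R [250.6 164.7] [298.5 165.3] free [250.8 199.8] [297.5 200.4]
85 ridge L/R [250.7 162.9] [298.4 163.4] free [251.1 196.6] [297.3 197.2]
90 ridge L/R [250.9 161.3] [298.3 161.8] free [251.5 193.4] [297.2 194. ]
254 [(156, 57), (157, 51), (158, 46), (159, 48), (160, 40), (161, 68), (162, 118), (163, 183), (164, 158), (165, 130), (166, 130), (167, 127), (168, 129), (169, 132), (170, 129), (171, 132), (172, 131), (173, 131), (174, 129), (175, 128), (176, 129), (177, 135), (178, 134), (179, 131), (180, 129), (181, 132), (182, 132), (183, 132), (184, 129), (185, 130), (186, 129), (187, 130), (188, 129), (189, 132), (190, 127), (191, 131), (192, 130), (193, 94), (194, 62), (195, 80), (196, 83), (197, 84), (198, 82), (199, 81), (200, 74), (201, 75), (202, 73), (203, 76)]
258 [(156, 17), (157, 29), (158, 29), (159, 24), (160, 26), (161, 30), (162, 22), (163, 24), (164, 56), (165, 98), (166, 125), (167, 129), (168, 123), (169, 128), (17
[... 834 characters left out ...]
, 125), (193, 114), (194, 82), (195, 78), (196, 84), (197, 86), (198, 87), (199, 88), (200, 96), (201, 82), (202, 72), (203, 73)]
295 [(156, 172), (157, 171), (158, 164), (159, 158), (160, 158), (161, 151), (162, 145), (163, 144), (164, 140), (165, 128), (166, 129), (167, 127), (168, 126), (169, 126), (170, 128), (171, 128), (172, 129), (173, 130), (174, 128), (175, 127), (176, 127), (177, 126), (178, 126), (179, 128), (180, 130), (181, 127), (182, 126), (183, 126), (184, 124), (185, 127), (186, 127), (187, 125), (188, 124), (189, 125), (190, 124), (191, 127), (192, 124), (193, 115), (194, 78), (195, 79), (196, 87), (197, 86), (198, 88), (199, 85), (200, 87), (201, 80), (202, 75), (203, 75)]
```

View pics/z6.png

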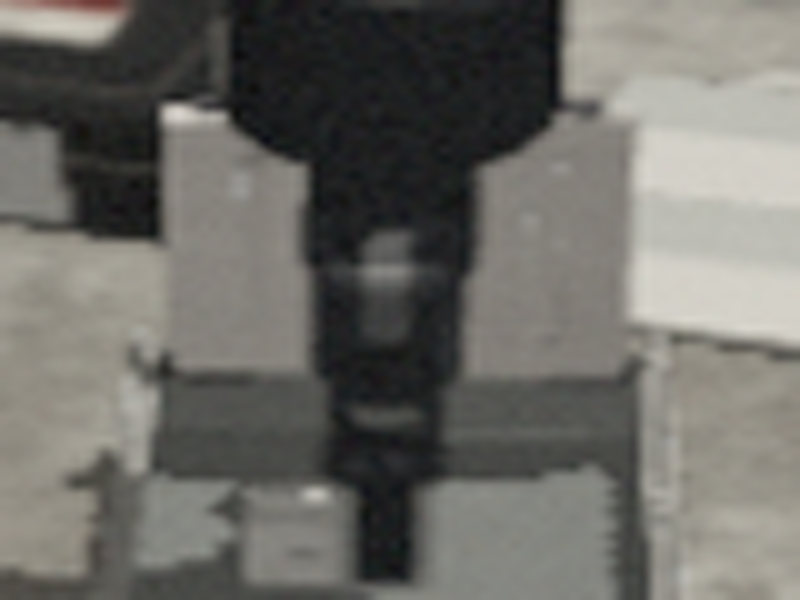

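Views so far: 10 (this makes the last one). The near panel's lower edge is at v≈193.3 and the ridge at v≈162, which is where a fully folded cover would project (193.4 and 161.5). The 17 N is therefore the end stop. I'll back off, lift, and re-check by numbers.

jog_arm(
  targets=[
    {"linear": [-0.2,0,0],"yaw": 0,"fingers": 1},
    {"linear": [-0.3,0,0],"yaw": 0,"fingers": 1},
    {"linear": [0,0,-0.4],"yaw": 0,"fingers": 1},
    {"linear": [0,0.2,-0.5],"yaw": 0.03,"fingers": 1},
    {"linear": [0,0.5,-0.2],"yaw": 0.04,"fingers": 1},
    {"linear": [0,0.5,0],"yaw": 0,"fingers": 1},
    {"linear": [0,0.4,0],"yaw": 0,"fingers": 1},
    {"linear": [0,0,0],"yaw": 0,"fingers": 1},
  ],
)

```text
time: 11.32
position: [0.5174, -0.2275, 0.1513]
ee_rot: [3.14, -0.011, 0.001]
contact_force: [-0.3, 0.5, -0.2]
opening: 0.0857
```

Run:
```python
from h import *
go(.464,-.279,.15,0)
X=np.array([.9763,.2164,0])
from scipy.optimize import brentq
p=np.array([.458,-.0447,0])
print("closed back edge off",brentq(lambda o:proj("scene",p+o*X+[0,0,.1397])[1]-195.8,-.1,.1))
print("open back edge off",brentq(lambda o:proj("scene",p+o*X+[0,0,.1525])[1]-201.8,-.1,.1))
print("low closed",brentq(lambda o:proj("scene",np.array([.3878,-.0604,.0065])+o*X)[1]-269.5,-.1,.1))
a=eyes.read_camera("scene");b=eyes.read_camera("top");cv2.imwrite("pics/s7.png",a);cv2.imwrite("pics/t7.png",b)
for u in(254,295): print(u,[(v,int(a[v,u,1])) for v in list(range(157,168))+list(range(189,198))])
m=np.hstack([cv2.resize(a[140:270,230:410],(400,289),interpolation=cv2.INTER_CUBIC),cv2.resize(b[150:250,225:375],(400,267),interpolation=cv2.INTER_CUBIC)[:,:]]) if 0 else cv2.resize(b[150:250,225:375],(795,530),interpolation=cv2.INTER_CUBIC)
cv2.imwrite("pics/m7.png",m)
```

```text
t 11.32 pos [ 0.5174 -0.2275  0.1513] yaw -0.4 F [-0.3  0.5 -0.2] op 0.0857
units: lin(after turn) [-0.445  0.43   0.011] lin(now) [-0.442  0.433  0.011] yaw -0.0022
closed back edge off -0.006248572428529426
open back edge off -0.04894207258490674
low closed -0.004497744415343346
254 [(157, 59), (158, 47), (159, 49), (160, 46), (161, 81), (162, 106), (163, 184), (164, 164), (165, 142), (166, 142), (167, 139), (189, 142), (190, 140), (191, 139), (192, 141), (193, 113), (194, 77), (195, 87), (196, 90), (197, 94)]
295 [(157, 182), (158, 175), (159, 167), (160, 168), (161, 165), (162, 155), (163, 127), (164, 155), (165, 148), (166, 140), (167, 137), (189, 133), (190, 137), (191, 132), (192, 135), (193, 143), (194, 99), (195, 86), (196, 95), (197, 92)]
```

View pics/m7.png

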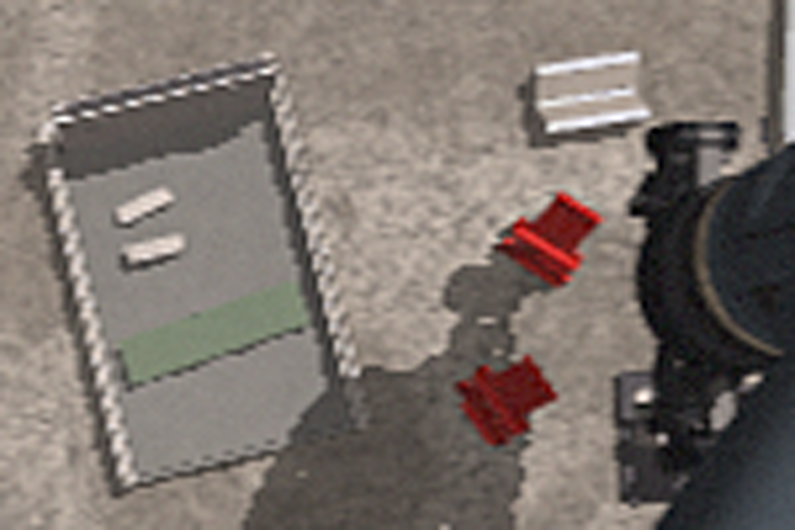

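Run:
```python
from h import *
ct=lambda x,y:((x+.5)/5.3-.5+225,(y+.5)/5.3-.5+150)
for p in[(52,120),(272,66)]: print("ridge",onz("top",*ct(*p),.12))
for p in[(62,180),(258,124)]: print("dark lower edge @.034,@.01",onz("top",*ct(*p),.034),onz("top",*ct(*p),.006))
# scene: ridge at v~162.3 & free 193.6
for u,v in[(250.8,162.3),(298.3,162.8)]: print("ridge scene @.12",onz("scene",u,v,.12))
for u,v in[(251.5,193.4),(297.2,194)]: print("free scene @.034",onz("scene",u,v,.034))
im=cv2.imread("pics/t7.png")
for c in(100,160,220):
    u=int((c+.5)/5.3+225); print(u,[(v,int(im[v,u,1])) for v in range(158,188)])
```

```text
ridge [0.6186 0.0475 0.12  ]
ridge [ 0.6436 -0.0598  0.12  ]
dark lower edge @.034,@.01 [0.6031 0.0462 0.034 ] [0.6076 0.0472 0.006 ]
dark lower edge @.034,@.01 [ 0.6314 -0.0577  0.034 ] [ 0.6367 -0.0595  0.006 ]
ridge scene @.12 [0.6166 0.0466 0.12  ]
ridge scene @.12 [ 0.6409 -0.0625  0.12  ]
free scene @.034 [0.6167 0.0467 0.034 ]
free scene @.034 [ 0.641  -0.0627  0.034 ]
243 [(158, 141), (159, 145), (160, 122), (161, 130), (162, 140), (163, 138), (164, 129), (165, 132), (166, 139), (167, 122), (168, 129), (169, 81), (170, 81), (171, 126), (172, 95), (173, 84), (174, 80), (175, 85), (176, 84), (177, 89), (178, 81), (179, 85), (180, 84), (181, 79), (182, 75), (183, 141), (184, 137), (185, 134), (186, 132), (187, 133)]
255 [(158, 132), (159, 139), (160, 143), (161, 142), (162, 138), (163, 137), (164, 131), (165, 149), (166, 83), (167, 81), (168, 190), (169, 75), (170, 83), (171, 85), (172, 87), (173, 80), (174, 85), (175, 85), (176, 85), (177, 85), (178, 76), (179, 73), (180, 142), (181, 133), (182, 127), (183, 133), (184, 127), (185, 163), (186, 217), (187, 216)]
266 [(158, 136), (159, 141), (160, 129), (161, 133), (162, 168), (163, 79), (164, 80), (165, 211), (166, 66), (167, 82), (168, 86), (169, 84), (170, 83), (171, 78), (172, 79), (173, 84), (174, 77), (175, 84), (176, 78), (177, 116), (178, 141), (179, 135), (180, 138), (181, 135), (182, 137), (183, 135), (184, 129), (185, 136), (186, 134), (187, 134)]
```

The cover stays folded, with the ridge and the lower edge at the same xy in both views. The two white blocks and green strip in the tray were under it. Now to the dark clip.

jog_arm(
  targets=[
    {"linear": [-0.15,0.145,0],"yaw": -0.002,"fingers": 1},
    {"linear": [-0.15,0.145,0],"yaw": 0,"fingers": 1},
    {"linear": [-0.145,0.138,0],"yaw": 0,"fingers": 1},
    {"linear": [0,0,0],"yaw": 0,"fingers": 1},
    {"linear": [0,0,0.2],"yaw": 0,"fingers": 1},
    {"linear": [0,0,0.2],"yaw": 0,"fingers": 1},
    {"linear": [0,0,0.1],"yaw": 0,"fingers": 1},
    {"linear": [0,0,0],"yaw": 0,"fingers": 1},
  ],
)

```text
time: 12.42
position: [0.4639, -0.2739, 0.0904]
ee_rot: [-3.14, -0.009, 0.002]
contact_force: [0.3, 0.2, 0.3]
opening: 0.0857
```

Run:
```python
from h import *
go(.464,-.2785,.064,0)
a=eyes.read_camera("scene");cv2.imwrite("pics/s8.png",a)
cv2.imwrite("pics/z8.png",cv2.resize(a[170:280,330:430],(545,600),interpolation=cv2.INTER_CUBIC))
```

```text
t 12.43 pos [ 0.4639 -0.2739  0.0904] yaw 0.33 F [0.3 0.2 0.3] op 0.0857
units: lin(after turn) [0.001 0.038 0.22 ] lin(now) [0.001 0.038 0.22 ] yaw 0.0018
```

View pics/z8.png

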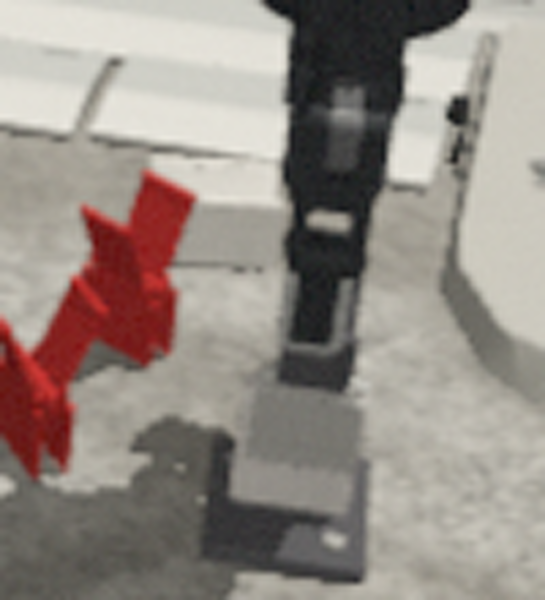

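Run:
```python
from h import *
print(proj("scene",[.415,-.2739,.112]),"near lever y:")
for y in(-.272,-.275,-.278,-.281): print(y,proj("scene",[.4425,y,.096]),proj("scene",[.4855,y,.098]),"jawface",proj("scene",[.458,y,.05]))
im=cv2.imread("pics/scene0.png")
for v in(222,226,236,240,247,255): print(v,[(u,int(im[v,u,1])) for u in range(364,402)])
```

```text
[385.9 233.8] near lever y:
-0.272 [384.4 232.1] [385.5 219.1] jawface [381.8 246.2]
-0.275 [386.  232.4] [387.  219.3] jawface [383.3 246.4]
-0.278 [387.6 232.6] [388.5 219.5] jawface [384.9 246.6]
-0.281 [389.2 232.8] [390.1 219.7] jawface [386.4 246.9]
222 [(364, 144), (365, 148), (366, 159), (367, 159), (368, 155), (369, 153), (370, 154), (371, 162), (372, 167), (373, 168), (374, 168), (375, 169), (376, 166), (377, 157), (378, 152), (379, 155), (380, 160), (381, 155), (382, 130), (383, 74), (384, 63), (385, 56), (386, 64), (387, 65), (388, 63), (389, 62), (390, 57), (391, 57), (392, 58), (393, 55), (394, 49), (395, 55), (396, 109), (397, 139), (398, 143), (399, 141), (400, 135), (401, 135)]
226 [(364, 159), (365, 158), (366, 159), (367, 156), (368, 158), (369, 162), (370, 159), (371, 163), (372, 167), (373, 165), (374, 163), (375, 162), (376, 161), (377, 159), (378, 157), (379, 158), (380, 157), (381, 147), (382, 108), (383, 63), (384, 54), (385, 62), (386, 66), (387, 67), (388, 64), (389, 62), (390, 64), (391, 55), (392, 59), (393, 59), (394, 64), (395, 107), (396, 144), (397, 1
[... 1133 characters left out ...]
, 98), (380, 97), (381, 99), (382, 97), (383, 98), (384, 93), (385, 98), (386, 97), (387, 98), (388, 99), (389, 97), (390, 96), (391, 96), (392, 98), (393, 99), (394, 97), (395, 98), (396, 117), (397, 143), (398, 150), (399, 151), (400, 155), (401, 154)]
255 [(364, 131), (365, 129), (366, 131), (367, 113), (368, 66), (369, 76), (370, 82), (371, 80), (372, 96), (373, 114), (374, 119), (375, 119), (376, 120), (377, 117), (378, 117), (379, 118), (380, 115), (381, 113), (382, 117), (383, 107), (384, 94), (385, 104), (386, 103), (387, 96), (388, 101), (389, 101), (390, 99), (391, 98), (392, 94), (393, 97), (394, 96), (395, 89), (396, 85), (397, 94), (398, 136), (399, 156), (400, 155), (401, 151)]
```

Run:
```python
from h import *
for f,vs,us in(("s8",(215,222,226,230,232,236),range(376,400)),("s2",(190,198),range(262,284)),("s5",(262,266),range(262,284))):
    im=cv2.imread(f"pics/{f}.png")
    for v in vs: print(f,v,us[0],[int(im[v,u,1]) for u in us])
```

```text
s8 215 376 [157, 161, 159, 156, 157, 135, 72, 36, 41, 43, 34, 34, 38, 28, 36, 33, 36, 32, 36, 33, 50, 125, 159, 160]
s8 222 376 [193, 185, 178, 181, 186, 170, 127, 115, 86, 34, 40, 37, 30, 27, 38, 30, 89, 120, 102, 66, 133, 168, 169, 165]
s8 226 376 [186, 183, 184, 187, 176, 149, 119, 101, 53, 31, 37, 37, 36, 34, 31, 75, 110, 106, 85, 126, 173, 182, 178, 183]
s8 230 376 [182, 179, 172, 170, 159, 130, 108, 63, 33, 37, 35, 32, 30, 36, 41, 96, 113, 94, 90, 153, 175, 172, 175, 176]
s8 232 376 [162, 162, 167, 162, 153, 131, 108, 74, 52, 51, 42, 29, 35, 39, 73, 110, 109, 95, 89, 109, 145, 159, 161, 158]
s8 236 376 [159, 149, 129, 124, 102, 77, 56, 57, 53, 54, 54, 55, 54, 57, 56, 51, 50, 55, 69, 158, 197, 197, 188, 181]
s2 190 262 [188, 188, 190, 182, 148, 106, 79, 35, 30, 29, 27, 33, 21, 50, 89, 132, 172, 187, 187, 186, 186, 186]
s2 198 262 [190, 192, 192, 190, 163, 105, 80, 30, 36, 19, 26, 34, 28, 65, 101, 131, 172, 188, 187, 188, 187, 185]
s5 262 262 [87, 83, 81, 84, 103, 99, 58, 38, 33, 28, 37, 31, 45, 90, 120, 138, 152, 149, 145, 142, 145, 150]
s5 266 262 [80, 77, 77, 83, 101, 104, 68, 32, 34, 32, 33, 33, 45, 92, 118, 140, 154, 156, 151, 151, 151, 149]
```

jog_arm(
  targets=[
    {"linear": [0,0.01,0.11],"yaw": 0.002,"fingers": 1},
    {"linear": [0,0,0.11],"yaw": 0,"fingers": 1},
    {"linear": [0,0,0],"yaw": 0,"fingers": 0.6},
    {"linear": [0,0,0],"yaw": 0,"fingers": 0.55},
    {"linear": [0,0,0],"yaw": 0,"fingers": 0.5},
    {"linear": [0,0,0],"yaw": 0,"fingers": 0.45},
    {"linear": [0,0,0],"yaw": 0,"fingers": 0.4},
    {"linear": [0,0,0],"yaw": 0,"fingers": 0.4},
  ],
  force=40,
)

```text
time: 13.48
position: [0.4653, -0.2772, 0.0675]
ee_rot: [3.14, -0.003, 0.005]
contact_force: [-0.5, 1.0, 7.0]
opening: 0.0347
```

jog_arm(
  targets=[
    {"linear": [0,0,0],"yaw": 0,"fingers": 0.3},
    {"linear": [0,0,0],"yaw": 0,"fingers": 0.2},
    {"linear": [0,0,0],"yaw": 0,"fingers": 0.1},
    {"linear": [0,0,0],"yaw": 0,"fingers": 0},
    {"linear": [0,0,0],"yaw": 0,"fingers": 0},
    {"linear": [0,0,0],"yaw": 0,"fingers": 0},
  ],
  force=40,
)

```text
time: 14.22
position: [0.4666, -0.2778, 0.0697]
ee_rot: [3.138, -0.002, 0.01]
contact_force: [-0.5, 3.0, 13.2]
opening: 0.015
```

jog_arm(
  targets=[
    {"linear": [0,0,-0.04],"yaw": 0,"fingers": 0},
    {"linear": [0,0,-0.08],"yaw": 0,"fingers": 0},
    {"linear": [0,0,-0.15],"yaw": 0,"fingers": 0},
    {"linear": [0,0,-0.2],"yaw": 0,"fingers": 0},
    {"linear": [0,0,-0.25],"yaw": 0,"fingers": 0},
    {"linear": [0,0,-0.28],"yaw": 0,"fingers": 0},
    {"linear": [0,0,0],"yaw": 0,"fingers": 0},
  ],
)

```text
time: 15.1
position: [0.4659, -0.2781, 0.1895]
ee_rot: [3.137, -0.003, 0.009]
contact_force: [-0.1, 0.3, -0.4]
opening: 0.015
```

Run:
```python
from h import *
go(.6325,-.0068,.18,12.8)
a=eyes.read_camera("scene");cv2.imwrite("pics/s9.png",a)
d=np.abs(a.astype(int)-cv2.imread("pics/scene0.png").astype(int)).sum(2)
p=telemetry.state()["position"]
for z in(.0,.01,-.02,-.03,-.05): print(z,proj("scene",p+[0,0,z]))
c=int(proj("scene",p)[0])
for v in range(172,230,3): print(v,c-18,a[v,c-18:c+22,1].tolist())
print("stand",[(v,a[v,378:396:3,1].tolist()) for v in range(226,270,4)])
```

```text
t 15.1 pos [ 0.4659 -0.2781  0.1895] yaw -0.12 F [-0.1  0.3 -0.4] op 0.015
units: lin(after turn) [ 1.855 -1.897  0.079] lin(now) [ 1.383 -2.264  0.077] yaw -0.0718
0.0 [394.2 186.4]
0.01 [394.9 181.7]
-0.02 [392.7 195.4]
-0.03 [392.  199.9]
-0.05 [390.6 208.6]
172 376 [202, 201, 202, 202, 202, 203, 203, 203, 201, 201, 201, 201, 200, 199, 170, 104, 111, 80, 34, 29, 28, 39, 33, 31, 35, 76, 108, 104, 70, 90, 175, 209, 207, 207, 207, 207, 207, 203, 204, 204]
175 376 [207, 205, 205, 202, 201, 200, 201, 202, 202, 202, 202, 204, 201, 189, 151, 110, 93, 51, 28, 34, 33, 35, 29, 33, 48, 90, 110, 90, 60, 127, 180, 193, 194, 194, 194, 188, 186, 192, 201, 204]
178 376 [219, 220, 220, 220, 219, 219, 218, 219, 218, 218, 219, 218, 217, 196, 139, 115, 92, 36, 36, 33, 40, 39, 34, 40, 70, 108, 103, 68, 76, 165, 202, 203, 202, 201, 203, 201, 203, 200, 200, 200]
181 376 [220, 219, 220, 219, 221, 221, 221, 220, 220, 221, 220, 221, 220, 196, 137, 104, 61, 33, 26, 27, 37, 36, 29, 40, 93, 113, 88, 53, 152, 206, 219, 219, 218, 219, 218, 218, 216, 216, 215, 215]
184 376 [202, 202, 203, 203, 203, 204, 205, 205
[... 2995 characters left out ...]
77, 175, 174, 171, 171, 164, 162, 157, 149, 128, 101, 99, 101]
229 376 [179, 174, 170, 175, 180, 181, 179, 173, 170, 163, 155, 156, 159, 166, 169, 171, 177, 181, 179, 175, 174, 176, 177, 172, 172, 176, 176, 174, 174, 175, 172, 169, 168, 167, 165, 164, 161, 144, 111, 101]
stand [(226, [179, 175, 174, 160, 176, 187]), (230, [168, 180, 173, 167, 168, 181]), (234, [150, 161, 174, 175, 167, 167]), (238, [147, 151, 170, 173, 169, 167]), (242, [145, 141, 141, 214, 210, 208]), (246, [142, 142, 142, 140, 139, 141]), (250, [140, 139, 140, 139, 136, 139]), (254, [139, 138, 138, 139, 135, 136]), (258, [139, 139, 138, 137, 134, 136]), (262, [96, 116, 136, 137, 135, 128]), (266, [96, 97, 91, 86, 99, 99])]
```

jog_arm(
  targets=[
    {"linear": [0,0,0],"yaw": -0.036,"fingers": 0},
    {"linear": [0,0,0],"yaw": -0.036,"fingers": 0},
    {"linear": [0.1,-0.1,0],"yaw": 0,"fingers": 0},
    {"linear": [0.2,-0.2,0],"yaw": 0,"fingers": 0},
    {"linear": [0.22,-0.22,0],"yaw": 0,"fingers": 0},
    {"linear": [0.22,-0.22,0],"yaw": 0,"fingers": 0},
    {"linear": [0.22,-0.22,0],"yaw": 0,"fingers": 0},
    {"linear": [0.22,-0.22,0],"yaw": 0,"fingers": 0},
    {"linear": [0.22,-0.22,0],"yaw": 0,"fingers": 0},
    {"linear": [0.22,-0.22,0],"yaw": 0,"fingers": 0},
    {"linear": [0.15,-0.18,0],"yaw": 0,"fingers": 0},
    {"linear": [0.09,-0.09,0],"yaw": 0,"fingers": 0},
  ],
)

```text
time: 16.65
position: [0.6312, -0.0033, 0.1838]
ee_rot: [-3.121, -0.353, 0.003]
contact_force: [0.6, -0.4, -1.1]
opening: 0.0154
```

jog_arm(
  targets=[
    {"linear": [0,0,0],"yaw": 0,"fingers": 0},
    {"linear": [0,0,0],"yaw": 0,"fingers": 0},
  ],
)

```text
time: 16.9
position: [0.6308, -0.0065, 0.1848]
ee_rot: [3.122, 0.35, -0.001]
contact_force: [0.9, 0.1, -0.4]
opening: 0.0153
```

Run:
```python
from h import *
go(.634,-.0065,.185,12.8)
```

```text
t 16.9 pos [ 0.6308 -0.0065  0.1848] yaw 12.79 F [ 0.9  0.1 -0.4] op 0.0153
units: lin(after turn) [ 0.026  0.006 -0.002] lin(now) [ 0.026  0.006 -0.002] yaw -0.0001
```

Run:
```python
from h import *
a=eyes.read_camera("scene");cv2.imwrite("pics/s10.png",a)
p=telemetry.state()["position"];X=np.array([.975,.2215,0])
print("TCP",proj("scene",p),"fold",proj("scene",[.6325,-.0068,.117]))
print("pred near jaw bottom",proj("scene",p-.0165*X-[0,0,.038]))
for v in range(124,172,2): print(v,a[v,256:296,1].tolist())
```

```text
TCP [274.4 136.9] fold [274.4 162.9]
pred near jaw bottom [274.2 155. ]
124 [133, 133, 135, 135, 131, 134, 134, 135, 133, 133, 135, 139, 138, 127, 98, 63, 33, 43, 42, 36, 31, 77, 101, 83, 65, 130, 168, 167, 149, 164, 176, 168, 164, 152, 138, 134, 136, 147, 147, 131]
126 [135, 133, 133, 136, 134, 134, 134, 131, 133, 134, 135, 135, 134, 122, 96, 67, 27, 31, 31, 29, 26, 79, 97, 77, 52, 104, 131, 133, 134, 131, 133, 135, 139, 136, 138, 142, 143, 138, 129, 131]
128 [134, 133, 137, 135, 134, 133, 134, 134, 135, 141, 134, 135, 148, 131, 97, 67, 31, 26, 32, 23, 30, 77, 98, 75, 52, 105, 135, 133, 132, 134, 132, 135, 132, 133, 134, 131, 132, 131, 133, 122]
130 [129, 129, 132, 130, 132, 130, 132, 132, 131, 130, 129, 130, 130, 118, 98, 70, 34, 38, 36, 21, 28, 79, 99, 77, 56, 105, 134, 138, 137, 140, 133, 135, 138, 138, 139, 136, 137, 137, 122, 107]
132 [136, 126, 125, 131, 130, 131, 130, 129, 131, 133, 131, 132, 128, 119, 98, 70, 32, 26, 30, 35, 24, 79, 98, 72, 68, 108, 130, 129, 131, 130, 133, 130, 130, 128, 132, 128, 130, 121, 110, 129]
134 [144, 143, 146, 146, 145, 146, 147, 143, 146, 145, 14
[... 2940 characters left out ...]
 139, 133, 123, 122, 128, 132, 135, 136, 138, 137, 134, 137, 138, 142, 141, 137, 140]
166 [128, 127, 130, 127, 133, 130, 129, 130, 130, 127, 129, 129, 130, 132, 131, 130, 127, 130, 126, 128, 128, 128, 130, 130, 128, 129, 127, 126, 128, 128, 128, 127, 126, 126, 126, 125, 126, 126, 127, 125]
168 [126, 123, 125, 125, 128, 126, 125, 125, 128, 124, 125, 126, 126, 127, 123, 125, 124, 124, 123, 125, 121, 125, 123, 123, 124, 123, 124, 124, 123, 123, 122, 121, 122, 120, 122, 122, 121, 121, 122, 124]
170 [126, 129, 131, 128, 127, 125, 123, 128, 130, 128, 127, 128, 129, 130, 128, 129, 127, 129, 125, 129, 127, 127, 126, 126, 126, 126, 126, 126, 125, 126, 125, 131, 134, 131, 138, 139, 123, 123, 125, 121]
```

jog_arm(
  targets=[
    {"linear": [0.015,0,0.05],"yaw": 0,"fingers": 0},
    {"linear": [0,0,0.08],"yaw": 0,"fingers": 0},
    {"linear": [0,0,0.08],"yaw": 0,"fingers": 0},
    {"linear": [0,0,0.06],"yaw": 0,"fingers": 0},
    {"linear": [0,0,0.06],"yaw": 0,"fingers": 0},
    {"linear": [0,0,0],"yaw": 0,"fingers": 0},
  ],
)

```text
time: 17.7
position: [0.6324, -0.0053, 0.1443]
ee_rot: [-3.121, -0.352, 0.003]
contact_force: [-0.1, -0.0, -1.6]
opening: 0.0157
```

jog_arm(
  targets=[
    {"linear": [0,0,0.04],"yaw": 0,"fingers": 0},
    {"linear": [0,0,0.04],"yaw": 0,"fingers": 0},
    {"linear": [0,0,0.02],"yaw": 0,"fingers": 0},
    {"linear": [0,0,0.015],"yaw": 0,"fingers": 0},
    {"linear": [0,0,0],"yaw": 0,"fingers": 0},
  ],
)

```text
time: 18.32
position: [0.6329, -0.0054, 0.1314]
ee_rot: [-3.122, -0.352, 0.0]
contact_force: [-0.0, -0.6, 0.4]
opening: 0.0154
```

jog_arm(
  targets=[
    {"linear": [0,0,0.015],"yaw": 0,"fingers": 0},
    {"linear": [0,0,0.015],"yaw": 0,"fingers": 0},
    {"linear": [0,0,0],"yaw": 0,"fingers": 0},
  ],
)

```text
time: 18.7
position: [0.6336, -0.0054, 0.1293]
ee_rot: [3.122, 0.352, 0.003]
contact_force: [-1.3, -0.6, 4.7]
opening: 0.0155
```

jog_arm(
  targets=[
    {"linear": [0,0,0.02],"yaw": 0,"fingers": 0},
    {"linear": [0,0,0.005],"yaw": 0,"fingers": 0.22},
    {"linear": [0,0,0.01],"yaw": 0,"fingers": 0.3},
    {"linear": [0,0,0.01],"yaw": 0,"fingers": 0.38},
    {"linear": [0,0,0.01],"yaw": 0,"fingers": 0.46},
    {"linear": [0,0,0.005],"yaw": 0,"fingers": 0.54},
    {"linear": [0,0,0],"yaw": 0,"fingers": 0.62},
    {"linear": [0,0,0],"yaw": 0,"fingers": 0.62},
  ],
)

```text
time: 19.7
position: [0.6321, -0.0055, 0.1195]
ee_rot: [-3.122, -0.351, 0.004]
contact_force: [-0.3, -0.3, 0.0]
opening: 0.0535
```

```bash
python3 -c "
from h import *
go(.634,-.0055,.128,12.8)"
```

```text
t 19.7 pos [ 0.6321 -0.0055  0.1195] yaw 12.84 F [-0.3 -0.3  0. ] op 0.0535
units: lin(after turn) [ 0.016  0.004 -0.071] lin(now) [ 0.015  0.004 -0.071] yaw 0.0002
```

jog_arm(
  targets=[
    {"linear": [0,0,0],"yaw": 0,"fingers": 0.9},
    {"linear": [0,0,0],"yaw": 0,"fingers": 0.9},
    {"linear": [0,0,-0.15],"yaw": 0,"fingers": 0.9},
    {"linear": [0,0,-0.3],"yaw": 0,"fingers": 0.9},
    {"linear": [0,0,-0.4],"yaw": 0,"fingers": 0.9},
    {"linear": [-0.1,-0.4,0],"yaw": 0,"fingers": 0.9},
    {"linear": [-0.2,-0.5,0],"yaw": 0,"fingers": 0.9},
    {"linear": [-0.2,-0.5,0],"yaw": 0,"fingers": 0.9},
    {"linear": [-0.2,-0.4,0],"yaw": 0,"fingers": 0.9},
    {"linear": [0,0,0],"yaw": 0,"fingers": 0.9},
  ],
)

```text
time: 20.95
position: [0.5037, 0.1859, 0.2252]
ee_rot: [-3.12, -0.36, -0.004]
contact_force: [1.3, -0.4, -0.0]
opening: 0.0768
```

Run:
```python
from h import *
go(.6325,-.0068,.2,12.8)
a=eyes.read_camera("scene");b=eyes.read_camera("top");cv2.imwrite("pics/s11.png",a);cv2.imwrite("pics/t11.png",b)
a7=cv2.imread("pics/s7.png");b7=cv2.imread("pics/t7.png")
f=np.array([.6325,-.0068,.124]);X=np.array([.975,.2215,0]);Y=np.array([-.2215,.975,0])
print("pivot",proj("scene",f),"near jaw bottom corners",[proj("scene",f-.007*X+s*.02*Y-[0,0,.034]).tolist() for s in(1,-1)],"near lever tip",[proj("scene",f-.0215*X+s*.013*Y+[0,0,.034]).tolist() for s in(1,-1)],"far",[proj("scene",f+.0215*X+s*.013*Y+[0,0,.034]).tolist() for s in(1,-1)])
print("top: lever tips near/far",[[proj("top",f+e*.0215*X+s*.013*Y+[0,0,.034]).tolist() for s in(1,-1)] for e in(-1,1)])
for v in range(136,202,2): print(v,a[v,256:296,1].tolist())
print("panel",[(u,[(v,int(a[v,u,1])) for v in range(159,167)],[(v,int(a[v,u,1])) for v in range(190,197)]) for u in(254,292)])
for v in range(154,178): print(v,b[v,250:276,1].tolist())
# bystander change check away from arm
d=np.abs(a.astype(int)-cv2.imread("pics/scene0.png").astype(int)).sum(2)
for n,(u0,u1,v0,v1) in dict(cup=(113,163,213,245),loupe=(185,206,175,197),vblock=(360,384,197,219),red=(327,366,200,256)).items(): print(n,(d[v0:v1,u0:u1]>90).mean().round(3))
```

```text
t 20.95 pos [0.5037 0.1859 0.2252] yaw 13.16 F [ 1.3 -0.4 -0. ] op 0.0768
units: lin(after turn) [0.691 1.803 0.21 ] lin(now) [0.679 1.808 0.21 ] yaw 0.002
pivot [274.4 160.3] near jaw bottom corners [[265.9, 174.3], [282.7, 174.4]] near lever tip [[268.7, 151.3], [280.1, 151.4]] far [[269.1, 143.2], [280.1, 143.2]]
top: lever tips near/far [[[252.6, 173.0], [262.9, 170.5]], [[248.5, 156.4], [258.7, 154.0]]]
136 [104, 138, 166, 164, 159, 156, 156, 156, 156, 155, 157, 153, 151, 146, 150, 148, 147, 146, 146, 145, 146, 149, 147, 146, 142, 141, 137, 137, 139, 142, 143, 140, 138, 141, 138, 135, 135, 139, 145, 147]
138 [48, 46, 41, 47, 42, 45, 47, 50, 58, 82, 99, 101, 97, 103, 104, 136, 158, 156, 158, 161, 164, 161, 156, 155, 156, 154, 152, 153, 150, 149, 153, 156, 155, 150, 149, 149, 146, 146, 146, 145]
140 [44, 45, 37, 40, 40, 43, 46, 40, 45, 52, 44, 41, 43, 44, 55, 50, 122, 157, 159, 158, 160, 161, 160, 159, 158, 156, 158, 157, 157, 156, 159, 161, 168, 168, 168, 166, 165, 165, 163, 159]
142 [43, 43, 45, 46, 42, 46, 41, 46, 55, 42, 46, 40, 39, 98, 115, 95, 116, 130, 131, 130, 132, 128, 1
[... 8191 characters left out ...]
9, 87, 85, 83, 83, 82, 87, 83, 84, 84, 81, 84, 77, 85, 82, 76, 79, 80, 80, 76, 78]
173 [83, 83, 87, 85, 86, 78, 86, 86, 83, 79, 79, 82, 81, 78, 81, 82, 78, 83, 77, 79, 75, 122, 150, 148, 114, 74]
174 [89, 88, 88, 79, 85, 84, 82, 79, 85, 78, 83, 73, 80, 82, 80, 79, 84, 77, 74, 77, 113, 144, 132, 144, 106, 74]
175 [83, 85, 81, 84, 86, 80, 81, 81, 80, 81, 80, 81, 80, 78, 82, 81, 78, 75, 76, 115, 138, 140, 135, 136, 107, 70]
176 [81, 81, 76, 81, 78, 80, 83, 82, 81, 80, 79, 77, 82, 79, 79, 79, 76, 116, 143, 138, 136, 137, 135, 141, 111, 76]
177 [82, 80, 79, 82, 80, 78, 79, 79, 81, 78, 77, 75, 78, 78, 73, 118, 142, 140, 137, 137, 134, 134, 134, 136, 142, 113]
cup 0.601
loupe 0.0
vblock 0.0
red 0.0
```

```bash
python3 -c "
from h import *
print(finish_job())"
```

```text
the job is handed in; nothing more can be done
None
```

The cover is folded upright with the dark steel clip seated over the middle of its top fold, and the job was handed in at about 21 s of the 54 s allowed. I pushed the near panel back to the end stop, which reacted with about 17 N. Then I squeezed the clip off its stand, lowered it over the fold until the pivot touched down at about 5 N, opened the fingers and withdrew.

**Last checks (camera numbers after letting go):**
- **Cover:** the near panel's lower edge is at row 193 and the ridge at row 162. A fully folded cover should show about 193.4 and 161.5, which fits upright to within a degree or two.
- **Clip:** the jaws' lower edge is level at row 173.5 (174.3 expected fully on), so the pivot sits 1–2 mm above its seat at most. The clip is centred on the fold to within about 1 mm.
- **Bystanders:** the loupe, the V block and both red look-alike clips show no change. The cup wheel's patch did change. I put that down to the arm blocking the view there and took no further picture, so it is not confirmed. The tool never came down near the wheel.

**What disagreed:**
- **Tool height:** the reported TCP height reads about 22 mm lower than the tool description implies. I found this by touching the bench with the closed fingertips and corrected for it.
- **Cover push:** the push stopped about 15 mm of tool travel earlier than I had worked out. I think the gripper's knuckles touched the panel before the fingertips did, and the camera still showed the cover fully folded.

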